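# Tighten the pasta-maker cover crosswise

## Robot

A 6-joint arm with a two-finger parallel gripper is mounted at the origin on the work surface. World frame = base frame: x ahead of the robot, y to its left, z up, the work surface at z = 0. Lengths are in mm, angles in rad, forces in N, time in s.
With the tool pointing down it reaches from about 400 to 925 mm from the base axis. Payload 12.5 kg.
Tool frame: the origin (TCP) lies midway between the tips of the shut fingers; the grasp point (between the pads) lies 19 mm behind it; z points along the fingers, y is the line along which they close (so a half turn about z gives the same grasp; the last joint's range is limited). The gripper opens to 95 mm and grips with 3 to 60 N. Pads are 20 mm wide; open, the fingers measure 119 mm over their backs; the gripper's body (75 mm by 180 mm) begins 59 mm behind the grasp point.
Start: joints at [1.186, 0.491, 1.559, -0, 1.092, -0.106], TCP at [171.985, 600.892, 185.461] pointing down, gripper open.
Joint ranges: [-3.1, 3.1], [-0.84, 2.19], [0.05, 2.79], [-1.13, 4.28], [0.06, 2.93], [-2.69, 2.69]. Speed limits (rad/s): [2.22, 2.22, 2.79, 3.14, 3.14, 3.14].

## Interface

Orientations are given as [roll, pitch, yaw] about the fixed x, y, z axes, in that order (R = Rz(yaw) Ry(pitch) Rx(roll)).
In Python, from cell import * gives the robot as it stands.
- The arm moves only by the tool servo_tool, never from a script. Its argument "moves" is one flat list of numbers, 5 for each row, row after row: the shift along the world's x, y, z as a fraction of full scale, then the turn about the world's z as a fraction of full scale, then the opening, from 0 (shut) to 1 (fully open). A call has 1 to 12 rows; each row is the pose to reach, as a shift and turn from the pose commanded when the call began, turning the shorter way round; what a row does not reach only later rows make up. Full scale, the value 1, is 400 mm for a shift and 180 degrees for a turn. A row lasts 1/12 s, in which the tool goes at most 41.7 mm and 7.16 degrees, less where a joint would pass 70% of its speed; a pose out of reach is approached as far as the arm can. A call with a number of a shift or a turn outside -1 to 1 is refused whole. A call with a gripper value outside its range is refused whole. The fingers move at their own pace and stop on an object; the grip force is fixed at half the most. Time passes only in rows, so rows that repeat a pose let the fingers close. It gives the time, the measured TCP pose, the force, the opening and the grip force at its end, in the units of the state.
- state(): the state, without advancing time (a new reading comes with each control period).
- read_camera(name): name is "scene" or "top"; returns (picture, depth): 480x640x3 uint8, blue, green, red; 480x640 float32, mm along the optical axis (not along the pixel's ray), 0 where there is no reading.
- get_calibration(name): a dict with "K" (3x3 intrinsics, pixels), "R" (3x3) and "t" (3): a world point X has camera coordinates R X + t. Camera axes: x right, y down, z forward; pixel columns grow to the right and rows downward; lengths in mm; the calibration is good to about 2 mm. A picture is of the moment at which its call begins. get_calibration takes no time and is no camera call.
- job_done(): hands the job in; it is judged then, once.
The state is a dict: "t": time; "joints": joint angles; "qvel": joint speeds; "tau": joint torques, N m; "eef_pos": TCP position; "tcp_rot": TCP orientation; "ft_force": force on the tool from outside, world axes, zero at the start; "moment": the same for the moment, N m; "opening": opening from 0.0 (shut) to 1.0 (fully open); "grip_force": force on a finger pad.
Only numpy, scipy, OpenCV 4.12 (cv2) and the standard library are available. Lean on these libraries where they do the work, as an engineer would, in place of code of your own. Each camera call takes 0.05 s, during which the arm holds its last target. There are 200 camera calls.

## Task

Tighten the four lever nuts on the pasta maker's round cover plate by half a turn clockwise each, so that every lever that now points outwards ends up pointing at the middle of the plate. Finish one nut before the next and go crosswise: after the first nut do the one straight across from it, then the other two. Leave the glass jar next to the machine standing where it is.

Things in the scene. Friction and masses are not known exactly. Their poses are not given: they have to be found in the camera images.
- head: pasta maker's head, fixed, standing mouth up: round cream housing on a dark foot 224 mm across, under a round steel cover plate 200 mm across with a brass die in its middle. Origin: centre of its underside, at table height; z up. Four dark steel lever nuts stand on the plate, their upright axes 75 mm from the centre, at (x, y) = (53, 53), (-53, 53), (-53, -53), (53, -53) mm in this frame.
- plate (a point): centre of the cover plate top, 70 mm above the head origin; sinks 4 mm in all as the nuts tighten. Each nut: a hub 25 mm across (32 at its foot), top at 104 mm, and one level lever, a bar 12 mm wide that ends 50 mm from the axis, at 82 to 98 mm (some sink up to 3 mm). Stud tips: 116 mm. Heights are above the head origin. Closed fingers can push a lever round (0.15 N m: 5 N at 30 mm).
- nut1 (a joint): angle of the lever nut at (+53, +53) mm in head's frame (facing nut3 across the plate), rad, clockwise from above. 0: its lever points straight out from the middle of the head (loose); pi: straight at the middle (tight, half a turn). Starts within 0.25 of 0. A stop ends the turn at pi + 0.08; no spring, it stays where it is left.
- nut2 (a joint): angle of the lever nut at (-53, +53) mm in head's frame (facing nut4 across the plate), rad, clockwise from above. 0: its lever points straight out from the middle of the head (loose); pi: straight at the middle (tight, half a turn). Starts within 0.25 of 0. A stop ends the turn at pi + 0.08; no spring, it stays where it is left.
- nut3 (a joint): angle of the lever nut at (-53, -53) mm in head's frame (facing nut1 across the plate), rad, clockwise from above. 0: its lever points straight out from the middle of the head (loose); pi: straight at the middle (tight, half a turn). Starts within 0.25 of 0. A stop ends the turn at pi + 0.08; no spring, it stays where it is left.
- nut4 (a joint): angle of the lever nut at (+53, -53) mm in head's frame (facing nut2 across the plate), rad, clockwise from above. 0: its lever points straight out from the middle of the head (loose); pi: straight at the middle (tight, half a turn). Starts within 0.25 of 0. A stop ends the turn at pi + 0.08; no spring, it stays where it is left.
- jar: a loose closed glass jar with a steel lid, 68 mm in diameter, 110 mm tall, standing 190 to 240 mm from the centre of the head; origin: centre of its underside. A bystander, to be left alone.

How it is judged:
By the outcome, as a careful person would: the job done as asked, in the order asked, and still so for the second after the job is handed in, with the robot touching nothing.
It also fails if it takes over 54 s, if anything falls off the work surface, if the arm or the gripper's body presses on something with over 40 N, if the wrist force passes 120 N, or if a joint passes its speed limit or range.

## Working session

There is one attempt and no reset: what is moved stays moved. The work goes in short steps, Python scripts to look and compute and a tool call to move; the robot and the scene stay as the last step left them, time stands still between calls to the robot, and variables do not carry over. Pictures are saved under pics/ and viewed, at most 10 in all, crops included, and the job is handed in when it is done.

Besides the shell and the picture viewer there is one more tool, called after ">>>" as name(argument=value, ...) on one line, values as JSON. servo_tool: Moves the arm, as the interface text tells. Its arguments: {"type":"object","properties":{"moves":{"type":"array"}},"required":["moves"]}

```bash
mkdir -p pics; python3 - <<'E'
from cell import *
import cv2,numpy as np
s=state();print(s)
for n in("scene","top"):
    p,d=read_camera(n);cv2.imwrite(f"pics/{n}0.png",p);np.save(f"pics/{n}0.npy",d)
    c=get_calibration(n);print(n,c)
E
```

```text
{'t': 0.0, 'joints': array([ 1.18644076e+00,  4.91556149e-01,  1.55945985e+00, -8.60159474e-06,
        1.09170842e+00, -1.05614683e-01]), 'qvel': array([-1.10422454e-03, -1.02577330e-03,  7.17105328e-05, -1.04332863e-03,
        1.80381211e-03, -1.05801571e-03]), 'tau': array([ 7.42523662e-04, -6.12652087e+01, -2.58174384e+01,  6.93070795e-02,
        4.83086240e-02, -6.69045517e-05]), 'eef_pos': array([171.84770859, 600.61437213, 184.86030747]), 'tcp_rot': array([-3.14046639e+00, -1.11723249e-04,  2.86285567e+00]), 'ft_force': array([-0.40167273, -0.85960711, -0.00613213]), 'moment': array([ 0.00856   , -0.01937283,  0.02037755]), 'grip_force': 0.0, 'opening': 0.9970130663207301}
scene {'K': array([[496.45026006,   0.        , 315.26061114],
       [  0.        , 496.45026006, 247.74199134],
       [  0.        ,   0.        ,   1.        ]]), 'R': array([[ 0.04265694,  0.99888219, -0.02036564],
       [ 0.65258223, -0.04329176, -0.75648018],
       [-0.75651624,  0.01897888, -0.65369946]]), 't': array([-121.85242567, -289.52729047, 1136.73718332])}
top {'K': array([[588.90722623,   0.        , 332.40342713],
       [  0.        , 588.90722623, 238.2578739 ],
       [  0.        ,   0.        ,   1.        ]]), 'R': array([[-5.08084219e-02, -9.98708129e-01, -7.60250187e-04],
       [-9.74085056e-01,  4.97237094e-02, -2.20648718e-01],
       [ 2.20401470e-01, -1.04702648e-02, -9.75353047e-01]]), 't': array([119.00755861, 566.68446506, 724.31283799])}
```

View pics/top0.png

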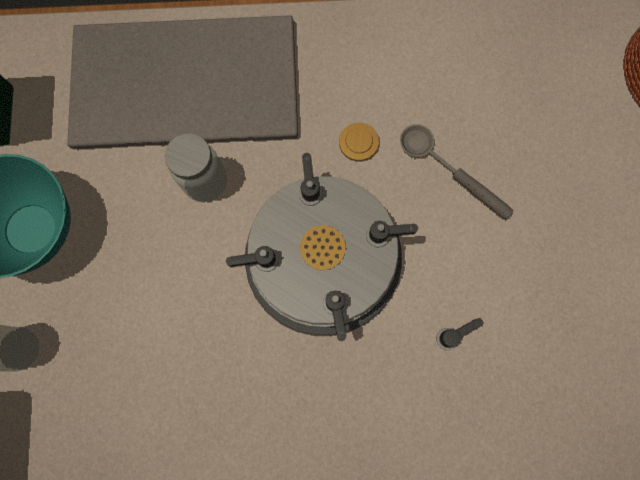

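View pics/scene0.png

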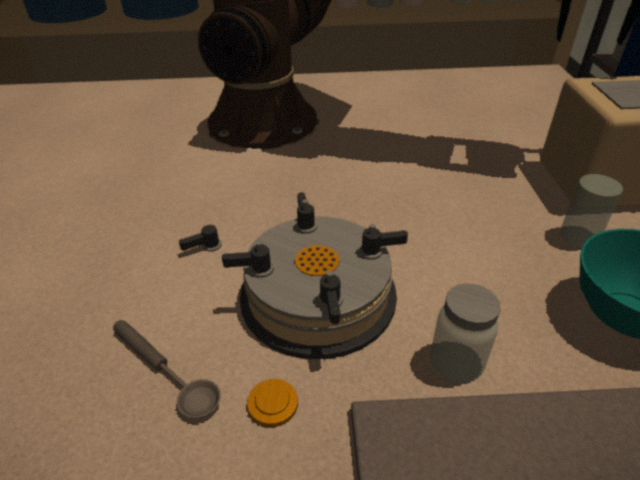

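Top view: the plate centre is near (323,248). The hubs are near (310,188), (380,232), (335,300) and (265,257), with all levers pointing outward. The jar is at (190,160), up and left of the head. The loose nut at (450,338) is a decoy.

```bash
cat > h.py <<'E'
import numpy as np,cv2
from cell import *
def cloud(n,d):
    c=get_calibration(n);K=c["K"];v,u=np.mgrid[:480,:640]
    P=np.stack([(u-K[0,2])/K[0,0]*d,(v-K[1,2])/K[1,1]*d,d],-1)
    return (P-c["t"])@c["R"]
def ray(n,px,z):
    c=get_calibration(n);r=c["R"].T@np.linalg.inv(c["K"])@[px[0],px[1],1];o=-c["R"].T@c["t"]
    return (o+r*(z-o[2])/r[2])[:2]
E
python3 - <<'E'
from h import *
for n in("top","scene"):
    d=np.load(f"pics/{n}0.npy");W=cloud(n,d);Z=W[...,2]
    p=cv2.imread(f"pics/{n}0.png")
    r=np.hypot(W[...,0]-570,W[...,1]-130)
    print(n,"valid",(d>0).mean())
    hsv=cv2.cvtColor(p,cv2.COLOR_BGR2HSV)
    br=((hsv[...,0]>10)&(hsv[...,0]<25)&(hsv[...,1]>200)&(Z>40)).astype(np.uint8)
    cnt,_=cv2.findContours(br,0,1);c=max(cnt,key=cv2.contourArea);e=cv2.fitEllipse(c)
    m=br>0;print("die",e,ray(n,e[0],70),np.median(Z[m]))
    m=((Z>78)&(Z<125)&(d>0)).astype(np.uint8)
    k,L,S,C=cv2.connectedComponentsWithStats(m)
    for i in range(1,k):
        if S[i,4]<60: continue
        q=W[L==i];t=q[q[:,2]>101]
        print(S[i],C[i].round(),"mean",q.mean(0).round(1),"zmax",q[:,2].max().round(1),"hubtop",t.mean(0).round(1) if len(t) else None,len(t))
    pm=(abs(Z-70)<6);q=W[pm];print("plate z",np.median(q[:,2]),len(q))
E
```

```text
top valid 0.99603515625Traceback (most recent call last):
  File "<stdin>", line 9, in <module>
cv2.error: OpenCV(4.12.0) /io/opencv/modules/imgproc/src/shapedescr.cpp:361: error: (-201:Incorrect size of input array) There should be at least 5 points to fit the ellipse in function 'fitEllipseNoDirect'
```

```bash
python3 - <<'E'
from h import *
for n,px in(("top",(323,246)),("scene",(317,261))):
    d=np.load(f"pics/{n}0.npy");W=cloud(n,d);Z=W[...,2]
    p=cv2.imread(f"pics/{n}0.png");hsv=cv2.cvtColor(p,cv2.COLOR_BGR2HSV)
    u,v=px;print(hsv[v-3:v+4:3,u-6:u+7:3].reshape(-1,3)[:8].tolist(),W[v,u])
    br=((hsv[...,0]>8)&(hsv[...,0]<30)&(hsv[...,1]>150)&(hsv[...,2]>80)).astype(np.uint8)
    br=cv2.morphologyEx(br,cv2.MORPH_CLOSE,np.ones((7,7)))
    L=cv2.connectedComponents(br)[1];c=(L==L[v,u]).astype(np.uint8);e=cv2.fitEllipse(max(cv2.findContours(c,0,1)[0],key=len))
    print(n,"die",e,ray(n,e[0],70),np.median(Z[c>0]))
    m=((Z>78)&(Z<125)&(d>0)).astype(np.uint8)
    k,L,S,C=cv2.connectedComponentsWithStats(m)
    for i in range(1,k):
        if S[i,4]<60: continue
        q=W[L==i];t=q[q[:,2]>101]
        print(S[i],C[i].round(),"mean",q.mean(0).round(1),"zmax",q[:,2].max().round(1),"hubtop",t.mean(0).round(1) if len(t) else None,len(t))
E
```

```text
[[19, 160, 164], [20, 161, 163], [18, 154, 164], [19, 167, 163], [19, 162, 162], [19, 159, 162], [18, 153, 153], [24, 52, 74]] [559.64045727 103.00270619  74.76965908]
top die ((322.37164306640625, 247.1690216064453), (42.298858642578125, 43.128536224365234), 86.39152526855469) [559.12159165 103.93651199] 72.58767420887487
[ 165  134   53   54 2171] [191. 160.] mean [676.3 269.7 105. ] zmax 115.3 hubtop [680.1 272.1 110.7] 1659
[300 153  20  49 599] [309. 181.] mean [642.  117.1 100.7] zmax 119.2 hubtop [631.6 116.5 106.2] 278
[  0 154  67 124 824] [ 38. 207.] mean [629.8 474.7  84.9] zmax 90.0 hubtop None 0
[369 221  49  23 670] [390. 231.] mean [569.8  16.6  99.9] zmax 117.9 hubtop [570.3  30.1 105.7] 292
[226 246  50  22 679] [254. 258.] mean [542.8 191.1 100.6] zmax 119.3 hubtop [545.  178.6 106.1] 306
[326 291  21  50 618] [337. 312.] mean [469.7  89.6 101.6] zmax 118.6 hubtop [484.1  91.3 105.9] 301
[  0 326  11  39 290] [  4. 345.] mean [451.8 505.6  87.9] zmax 101.8 hubtop [455.4 502.7 101.5] 3
[[17, 219, 136], [18, 236, 149], [14, 151, 91], [18, 240, 158], [17, 227, 128], [1
[... 738 characters left out ...]
[ 550  103   90  107 3849] [595. 162.] mean [382.9 553.4  99.5] zmax 125.0 hubtop [368.  557.9 110.3] 1705
[297 192  18  37 488] [305. 212.] mean [483.8  88.5  97.8] zmax 118.1 hubtop [487.6  89.6 106.7] 189
[362 224  46  30 819] [381. 239.] mean [549.3 188.5  96.2] zmax 118.2 hubtop [548.9 175.3 106.7] 218
[580 228  60  88 904] [607. 264.] mean [599.8 473.3  83.4] zmax 88.2 hubtop None 0
[222 241  49  31 895] [250. 258.] mean [576.2  14.7  96.3] zmax 118.4 hubtop [573.7  28.5 106.5] 239
[320 271  21  53 782] [331. 295.] mean [649.9 114.8  99.2] zmax 118.4 hubtop [635.2 114.4 106.7] 288
[ 439  283   62   62 2959] [470. 313.] mean [691.7 266.7 102.4] zmax 113.5 hubtop [686.4 269.3 110.1] 1953
```

```bash
cat >> h.py <<'E'
HC=np.array([559.5,103.]);TH=np.deg2rad(9.6)
def rot(a):return np.array([[np.cos(a),-np.sin(a)],[np.sin(a),np.cos(a)]])
NUT={k:(TH+i*np.pi/2) for i,k in enumerate("ABCD")}
def finger(k,ang,r=35,gap=0):
    "finger centre touching lever at nut angle ang (clockwise), tool aligned with head"
    az=NUT[k];ax=HC+75*np.array([np.cos(az),np.sin(az)])
    u=rot(az-ang)@[1,0];n=rot(np.pi/2)@u
    l=rot(-TH)@n;h=10*abs(l[0])+12*abs(l[1])
    return ax+r*u+(6+h+gap)*n
def levers(n,d):
    "nut angles from lever-top points, mean of bar centroid directions"
    W=cloud(n,d);Z=W[...,2];out={}
    m=((Z>80)&(Z<125)&(np.hypot(*(W[...,:2]-HC).transpose(2,0,1))<150)).astype(np.uint8)
    L=cv2.connectedComponents(m)[1];hubs={}
    for k,az in NUT.items():
        ax=HC+75*np.array([np.cos(az),np.sin(az)])
        t=W[(m>0)&(Z>103)&(np.hypot(W[...,0]-ax[0],W[...,1]-ax[1])<20)]
        if len(t)<30: continue
        hubs[k]=t[:,:2].mean(0)
    if not hubs:return {}
    off=np.mean([hubs[k]-HC-75*np.array([np.cos(NUT[k]),np.sin(NUT[k])]) for k in hubs],0)
    for k in hubs:
        ax=HC+off+75*np.array([np.cos(NUT[k]),np.sin(NUT[k])])
        v=W[...,:2]-ax;r=np.hypot(v[...,0],v[...,1])
        s=v[(m>0)&(r>22)&(r<49)&(Z>90)&(Z<101)]
        if len(s)<40: continue
        c=s.mean(0);a=NUT[k]-np.arctan2(c[1],c[0]);out[k]=(round(float((a+1)%(2*np.pi)-1),3),len(s))
    return off.round(1),out
def rows(pts,turn=0,p0=None):
    s=p0
    for p in pts: print([round(float(x),3) for x in (np.array(p)-s)/400],end=" ")
    print()
E
python3 - <<'E'
from h import *
for n in("top","scene"): print(levers(n,np.load(f"pics/{n}0.npy")))
for k in "ABCD":
    print(k,[finger(k,a).round(1).tolist() for a in (-.6,0,np.pi/2,np.pi)])
s=finger("A",-.6);rows([[*s,185],[*s,86]],p0=np.array([171.985,600.892,185.461]))
E
```

```text
(array([-1.8,  0.9]), {'A': (0.103, 170), 'B': (0.062, 204), 'C': (0.036, 206), 'D': (0.124, 203)})
(array([ 1.3, -1.1]), {'A': (0.115, 219), 'B': (0.064, 200), 'C': (0.013, 69), 'D': (0.122, 225)})
A [[643.7, 155.3], [665.0, 139.1], [655.1, 83.7], [601.9, 91.9]]
B [[507.6, 187.5], [525.4, 208.8], [578.5, 200.5], [568.6, 145.1]]
C [[475.3, 50.7], [454.0, 66.9], [463.9, 122.3], [517.1, 114.1]]
D [[611.4, 18.5], [593.6, -2.8], [540.5, 5.5], [550.4, 60.9]]
[1.179, -1.114, -0.001] [1.179, -1.114, -0.249]
```

>>> servo_tool(moves=[0.6,-0.57,0,0.142,0,0.6,-0.57,0,0.142,0,0.6,-0.57,0,0.142,0,0.6,-0.57,0,0.142,0,0.6,-0.57,0,0.142,0,0.6,-0.57,0,0.142,0,0.6,-0.57,0,0.142,0,0.6,-0.57,0,0.142,0,0.6,-0.57,0,0.142,0,0.6,-0.57,0,0.142,0,0.6,-0.57,0,0.142,0,0.6,-0.57,0,0.142,0])

```text
t: 1.1
eef_pos: [411.1, 373.6, 185.3]
tcp_rot: [3.141, -0.0, -2.973]
ft_force: [0.0, -0.1, 0.5]
opening: 0.216
grip_force: 0.0
```

>>> servo_tool(moves=[0.579,-0.544,0,0,0,0.579,-0.544,0,0,0,0.579,-0.544,0,0,0,0.579,-0.544,0,0,0,0.579,-0.544,0,0,0,0.579,-0.544,0,0,0,0.579,-0.544,0,0,0,0.579,-0.544,0,0,0,0.579,-0.544,0,0,0,0.579,-0.544,0,0,0,0.579,-0.544,0,0,0,0.579,-0.544,0,0,0])

```text
t: 2.1
eef_pos: [642.6, 157.0, 185.6]
tcp_rot: [3.141, -0.0, -2.972]
ft_force: [0.5, -0.1, -1.1]
opening: 0.005
grip_force: 0.0
```

```bash
cat >> h.py <<'E'
def plan(k,end=np.pi):
    s=finger(k,-.6);a1=np.linspace(-.6,1.1,9)[1:]
    print(k,"c1",((np.array([finger(k,a) for a in a1])-s)/400).round(3).tolist())
    s=finger(k,1.1);a2=1.1+(end-1.1)*np.array([.11,.22,.33,.44,.55,.66,.76,.85,.92,.97,1,1])
    print(" c2",((np.array([finger(k,a) for a in a2])-s)/400).round(3).tolist())
    print(" back off",((finger(k,end-.1,gap=8)-finger(k,end))/400).round(3).tolist())
E
python3 -c "
from h import *
for k in 'ABCD': plan(k)
for a,b in('AC','CB','BD'): print(a,b,((finger(b,-.6)-finger(a,np.pi))/400).round(3))"
```

```text
A c1 [[0.021, -0.009], [0.04, -0.024], [0.055, -0.043], [0.066, -0.057], [0.074, -0.074], [0.077, -0.095], [0.075, -0.117], [0.067, -0.139]]
 c2 [[-0.015, -0.021], [-0.037, -0.038], [-0.051, -0.049], [-0.067, -0.058], [-0.087, -0.062], [-0.109, -0.062], [-0.13, -0.056], [-0.148, -0.045], [-0.16, -0.035], [-0.168, -0.025], [-0.172, -0.019], [-0.172, -0.019]]
 back off [0.012, -0.029]
B c1 [[0.01, 0.022], [0.027, 0.041], [0.046, 0.055], [0.059, 0.065], [0.075, 0.072], [0.095, 0.076], [0.116, 0.075], [0.137, 0.068]]
 c2 [[0.021, -0.014], [0.039, -0.034], [0.051, -0.048], [0.059, -0.066], [0.064, -0.088], [0.063, -0.111], [0.055, -0.133], [0.044, -0.151], [0.032, -0.163], [0.022, -0.171], [0.015, -0.174], [0.015, -0.174]]
 back off [0.03, 0.012]
C c1 [[-0.021, 0.009], [-0.04, 0.024], [-0.055, 0.043], [-0.066, 0.057], [-0.074, 0.074], [-0.077, 0.095], [-0.075, 0.117], [-0.067, 0.139]]
 c2 [[0.015, 0.021], [0.037, 0.038], [0.051, 0.049], [0.067, 0.058], [0.087, 0.062], [0.109, 0.062], [0.13, 0.056], [0.148, 0.045], [0.16, 0.035], [0.168, 0.025], [0.172, 0.019], [0.172, 0.019]]
 back off [-0.012, 0.029]
D c1 [[-0.01, -0.022], [-0.027, -0.041], [-0.046, -0.055], [-0.059, -0.065], [-0.075, -0.072], [-0.095, -0.076], [-0.116, -0.075], [-0.137, -0.068]]
 c2 [[-0.021, 0.014], [-0.039, 0.034], [-0.051, 0.048], [-0.059, 0.066], [-0.064, 0.088], [-0.063, 0.111], [-0.055, 0.133], [-0.044, 0.151], [-0.032, 0.163], [-0.022, 0.171], [-0.015, 0.174], [-0.015, 0.174]]
 back off [-0.03, -0.012]
A C [-0.317 -0.103]
C B [-0.024  0.184]
B D [ 0.107 -0.317]
```

>>> servo_tool(moves=[0,0,-0.1,0,0,0,0,-0.2,0,0,0,0,-0.248,0,0,0,0,-0.248,0,0,0.021,-0.009,-0.248,0,0,0.04,-0.024,-0.248,0,0,0.055,-0.043,-0.248,0,0,0.066,-0.057,-0.248,0,0,0.074,-0.074,-0.248,0,0,0.077,-0.095,-0.248,0,0,0.075,-0.117,-0.248,0,0,0.067,-0.139,-0.248,0,0])

```text
t: 3.1
eef_pos: [670.4, 98.6, 86.3]
tcp_rot: [3.142, 0.0, -2.975]
ft_force: [0.3, -0.1, 0.3]
opening: 0.004
grip_force: 0.0
```

>>> servo_tool(moves=[-0.015,-0.021,0,0,0,-0.037,-0.038,0,0,0,-0.051,-0.049,0,0,0,-0.067,-0.058,0,0,0,-0.087,-0.062,0,0,0,-0.109,-0.062,0,0,0,-0.13,-0.056,0,0,0,-0.148,-0.045,0,0,0,-0.16,-0.035,0,0,0,-0.168,-0.025,0,0,0,-0.172,-0.019,0,0,0,-0.172,-0.019,0,0,0])

```text
t: 4.1
eef_pos: [601.4, 92.9, 86.3]
tcp_rot: [3.141, 0.0, -2.973]
ft_force: [0.1, -0.1, 0.5]
opening: 0.005
grip_force: 0.0
```

```bash
python3 - <<'E'
from h import *
s=state();print(s['t'],s['eef_pos'],s['ft_force'],finger("A",np.pi))
for n in("top","scene"):
    p,d=read_camera(n);cv2.imwrite(f"pics/{n}1.png",p);print(levers(n,d))
E
```

```text
4.1 [601.40214729  92.92220676  86.30333718] [ 0.12703657 -0.12686009  0.49120195] [601.94167892  91.9228212 ]
{}
(array([ 1.1, -1.1]), {'A': (0.113, 217), 'B': (0.068, 198), 'D': (0.118, 222)})
```

View pics/scene1.png

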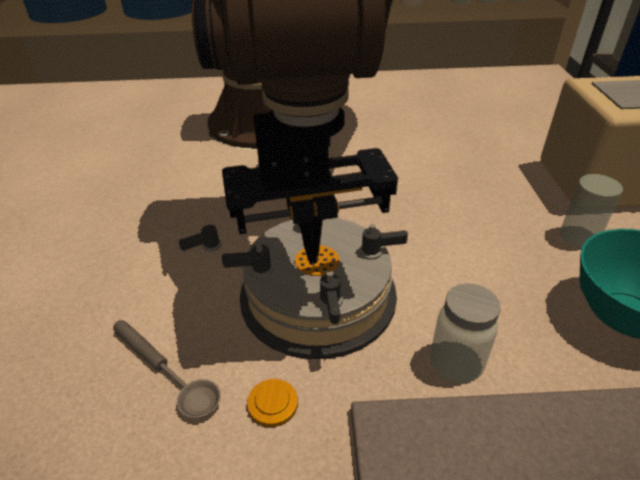

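The scene view shows lever A still pointing out at (335,300). The fingertip is at about (315,260), on the inner side, and the tips taper to a point. The lever wasn't caught, so I'll check the tip's real position.

```bash
python3 - <<'E'
from h import *
s=state()
for n in("top","scene"):
    c=get_calibration(n)
    for X in (s['eef_pos'],s['eef_pos']+[0,0,40],[*finger("A",0),86]):
        q=c["K"]@(c["R"]@np.array(X)+c["t"]);print(n,(q[:2]/q[2]).round(1))
p=cv2.imread("pics/scene1.png")[190:350,220:420];cv2.imwrite("pics/crop1.png",cv2.resize(p,(800,640))[:600])
E
```

```text
top [329.5 212.3]
top [329.3 203.9]
top [292.1 168.5]
scene [310.7 274.6]
scene [309.9 250.8]
scene [352.7 310.5]
```

View pics/crop1.png

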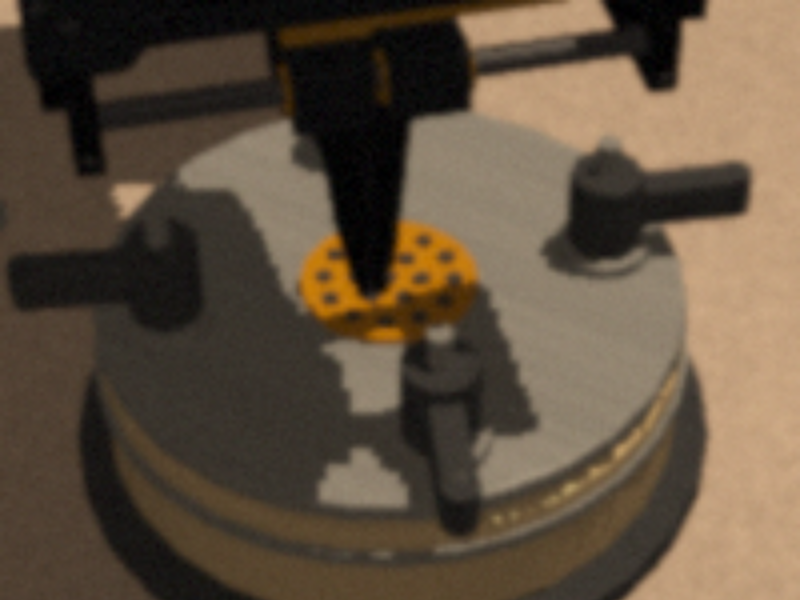

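Zoomed view: the visible tip is at about scene (313,264), but the TCP projects to (311,275). The real tip therefore seems higher than the TCP. I'll check it with depth.

```bash
python3 - <<'E'
from h import *
p,d=read_camera("scene");W=cloud("scene",d)
for v in range(226,282,4): print(v,[W[v,u].round(0).astype(int).tolist() for u in (305,309,313,317,321)], p[v,313].tolist())
p,d=read_camera("top");cv2.imwrite("pics/top2.png",p)
E
```

```text
226 [[614, 88, 174], [615, 92, 175], [612, 97, 172], [612, 101, 172], [613, 106, 173]] [5, 13, 6]
230 [[615, 88, 169], [613, 92, 167], [611, 97, 166], [613, 101, 167], [611, 106, 165]] [7, 11, 7]
234 [[614, 87, 163], [614, 92, 163], [612, 97, 161], [613, 101, 161], [503, 110, 71]] [5, 8, 8]
238 [[613, 87, 156], [614, 92, 157], [612, 96, 154], [612, 101, 154], [513, 110, 72]] [6, 8, 4]
242 [[615, 87, 152], [615, 92, 151], [612, 96, 149], [614, 101, 150], [521, 109, 71]] [3, 4, 6]
246 [[614, 87, 145], [615, 91, 145], [612, 96, 142], [613, 101, 143], [532, 109, 73]] [8, 10, 15]
250 [[609, 87, 135], [613, 91, 137], [612, 96, 136], [613, 101, 137], [540, 108, 73]] [0, 0, 0]
254 [[546, 86, 72], [613, 91, 131], [612, 96, 130], [613, 101, 131], [547, 108, 72]] [5, 10, 9]
258 [[554, 86, 72], [613, 91, 125], [612, 96, 123], [558, 102, 74], [556, 107, 72]] [8, 8, 14]
262 [[562, 86, 72], [614, 91, 119], [611, 96, 116], [562, 102, 71], [566, 107, 75]] [20, 25, 25]
266 [[570, 85, 72], [572, 91, 73], [572, 96, 73], [571, 101, 72], [573, 107, 73]] [7, 70, 117]
270 [[579, 85, 73], [578, 91, 72], [580, 96, 73], [579, 101, 72], [581, 106, 74]] [17, 51, 80]
274 [[583, 85, 69], [585, 90, 71], [588, 95, 74], [588, 101, 73], [588, 106, 73]] [13, 94, 152]
278 [[593, 85, 72], [592, 90, 71], [592, 95, 71], [592, 100, 70], [628, 104, 105]] [109, 130, 142]
```

View pics/top2.png

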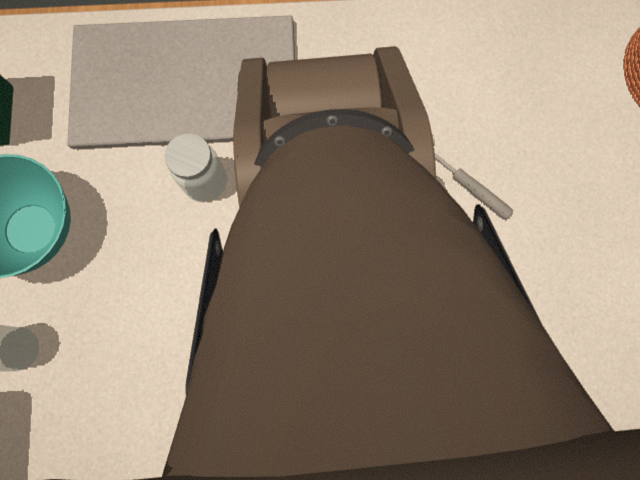

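Depth shows the finger's lower end at z≈115 while the TCP reads 86, so the visible tip is about 29 mm above the reported point and tapers to about 8 mm. It simply passed over the lever. I'll go back, lower further and check before pushing.

```bash
sed -i 's/h=10\*abs(l\[0\])+12\*abs(l\[1\])/h=10*abs(l[0])+5*abs(l[1])/' h.py; python3 -c "
from h import *
s=np.array([601.9,91.9])
print(((finger('A',-.6)-s)/400).round(3),finger('A',-.6))
for k in 'ABCD': plan(k)
for a,b in('AC','CB','BD'): print(a,b,((finger(b,-.6)-finger(a,np.pi))/400).round(3))"
```

```text
[0.114 0.148] [647.68370026 151.16132465]
A c1 [[0.02, -0.012], [0.036, -0.03], [0.047, -0.05], [0.054, -0.063], [0.059, -0.079], [0.061, -0.096], [0.058, -0.115], [0.051, -0.134]]
 c2 [[-0.013, -0.018], [-0.031, -0.034], [-0.048, -0.044], [-0.068, -0.051], [-0.09, -0.053], [-0.113, -0.048], [-0.133, -0.039], [-0.149, -0.026], [-0.159, -0.013], [-0.165, -0.003], [-0.168, 0.003], [-0.168, 0.003]]
 back off [0.011, -0.03]
B c1 [[0.009, 0.018], [0.023, 0.035], [0.04, 0.048], [0.057, 0.057], [0.076, 0.063], [0.097, 0.064], [0.119, 0.059], [0.139, 0.049]]
 c2 [[0.019, -0.017], [0.033, -0.038], [0.041, -0.053], [0.046, -0.069], [0.048, -0.088], [0.046, -0.107], [0.04, -0.125], [0.03, -0.141], [0.02, -0.151], [0.012, -0.158], [0.006, -0.162], [0.006, -0.162]]
 back off [0.028, 0.011]
C c1 [[-0.02, 0.012], [-0.036, 0.03], [-0.047, 0.05], [-0.054, 0.063], [-0.059, 0.079], [-0.061, 0.096], [-0.058, 0.115], [-0.051, 0.134]]
 c2 [[0.013, 0.018], [0.031, 0.034], [0.048, 0.044], [0.068, 0.051], [0.09, 0.053], [0.113, 0.048], [0.133, 0.039], [0.149, 0.026], [0.159, 0.013], [0.165, 0.003], [0.168, -0.003], [0.168, -0.003]]
 back off [-0.011, 0.03]
D c1 [[-0.009, -0.018], [-0.023, -0.035], [-0.04, -0.048], [-0.057, -0.057], [-0.076, -0.063], [-0.097, -0.064], [-0.119, -0.059], [-0.139, -0.049]]
 c2 [[-0.019, 0.017], [-0.033, 0.038], [-0.041, 0.053], [-0.046, 0.069], [-0.048, 0.088], [-0.046, 0.107], [-0.04, 0.125], [-0.03, 0.141], [-0.02, 0.151], [-0.012, 0.158], [-0.006, 0.162], [-0.006, 0.162]]
 back off [-0.028, -0.011]
A C [-0.324 -0.11 ]
C B [-0.02   0.208]
B D [ 0.1   -0.323]
```

>>> servo_tool(moves=[0,0,0.08,0,0,0,0,0.08,0,0,0.114,0.148,0.08,0,0,0.114,0.148,0.08,0,0,0.114,0.148,0.08,0,0,0.114,0.148,0.03,0,0,0.114,0.148,-0.01,0,0,0.114,0.148,-0.03,0,0,0.114,0.148,-0.045,0,0,0.114,0.148,-0.045,0,0])

```text
t: 5.13
eef_pos: [646.9, 151.0, 67.3]
tcp_rot: [3.141, -0.001, -2.975]
ft_force: [-0.6, -0.3, -0.6]
opening: 0.004
grip_force: 0.0
```

```bash
python3 - <<'E'
from h import *
s=state();e=s['eef_pos'];print(s['t'],e,s['ft_force'])
p,d=read_camera("scene");cv2.imwrite("pics/scene3.png",p);W=cloud("scene",d)
m=(abs(W[...,0]-e[0])<25)&(abs(W[...,1]-e[1])<30)&(W[...,2]>76)
q=W[m]
for z in range(80,160,6):
    t=q[(q[:,2]>=z)&(q[:,2]<z+6)]
    if len(t): print(z,len(t),t.min(0).round(),t.max(0).round())
cv2.imwrite("pics/crop3.png",cv2.resize(p[180:340,260:460],(800,640))[:600])
E
```

```text
5.1333 [646.86805434 150.97068194  67.28358086] [-0.55983    -0.29690331 -0.57570401]
80 11 [632. 124.  80.] [640. 127.  86.]
86 11 [633. 122.  87.] [642. 127.  91.]
92 25 [633. 121.  92.] [669. 154.  98.]
98 73 [626. 121.  98.] [672. 159. 104.]
104 76 [624. 121. 104.] [660. 160. 110.]
110 58 [638. 143. 110.] [661. 161. 116.]
116 61 [639. 142. 116.] [661. 162. 122.]
122 76 [640. 142. 122.] [662. 162. 128.]
128 74 [639. 141. 128.] [661. 163. 134.]
134 79 [641. 140. 134.] [661. 164. 140.]
140 79 [644. 141. 140.] [661. 164. 146.]
146 87 [652. 141. 146.] [661. 165. 152.]
152 78 [655. 141. 152.] [662. 166. 158.]
158 9 [657. 147. 158.] [661. 162. 163.]
```

View pics/crop3.png

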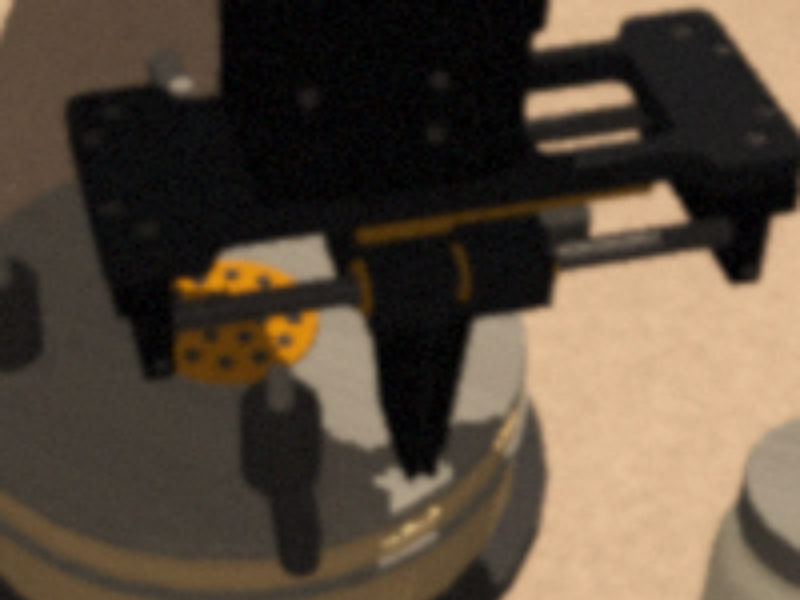

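The tip now stands beside lever A, at crop (420,475), z≈93. I'll lower it 11 mm more and sweep.

>>> servo_tool(moves=[0,0,-0.027,0,0,0,0,-0.027,0,0,0.02,-0.012,-0.027,0,0,0.036,-0.03,-0.027,0,0,0.047,-0.05,-0.027,0,0,0.054,-0.063,-0.027,0,0,0.059,-0.079,-0.027,0,0,0.061,-0.096,-0.027,0,0,0.058,-0.115,-0.027,0,0,0.051,-0.134,-0.027,0,0])

```text
t: 6.02
eef_pos: [668.3, 97.7, 57.6]
tcp_rot: [3.14, 0.001, -2.975]
ft_force: [1.9, 5.4, -0.1]
opening: 0.006
grip_force: 2.5
```

```bash
python3 - <<'E'
from h import *
s=state();e=s['eef_pos'];print(s['t'],e,s['ft_force'])
p,d=read_camera("scene");cv2.imwrite("pics/scene4.png",p);print(levers("scene",d))
E
```

```text
6.0167 [668.27908297  97.68746331  57.61993647] [ 1.90843966  5.43995524 -0.10998729]
(array([ 4.6, -0.3]), {'A': (0.961, 234)})
```

Contact force is 5.8 N, so the lever is turning. I'll continue.

>>> servo_tool(moves=[-0.013,-0.018,0,0,0,-0.031,-0.034,0,0,0,-0.048,-0.044,0,0,0,-0.068,-0.051,0,0,0,-0.09,-0.053,0,0,0,-0.113,-0.048,0,0,0,-0.133,-0.039,0,0,0,-0.149,-0.026,0,0,0,-0.159,-0.015,0,0,0,-0.165,-0.007,0,0,0,-0.168,-0.003,0,0,0,-0.168,-0.003,0,0,0])

```text
t: 7.07
eef_pos: [600.8, 96.1, 57.8]
tcp_rot: [-3.141, 0.001, -2.974]
ft_force: [2.1, -4.9, 1.9]
opening: 0.008
grip_force: 2.1
```

```bash
python3 - <<'E'
from h import *
s=state();e=s['eef_pos'];print(s['t'],e,s['ft_force'],finger("A",np.pi))
p,d=read_camera("scene");cv2.imwrite("pics/scene5.png",p);print(levers("scene",d))
E
```

```text
7.0667 [600.76214736  96.09655589  57.80837682] [ 2.06972856 -4.85577468  1.89500197] [600.7742977   98.82479346]
(array([ 1.1, -1. ]), {'A': (3.04, 152), 'B': (0.066, 188), 'D': (0.123, 206)})
```

>>> servo_tool(moves=[-0.001,0.004,0,0,0,-0.001,0.004,0,0,0,0.008,-0.025,0,0,0,0.01,-0.026,0.08,0,0,0.01,-0.026,0.16,0,0,0.01,-0.026,0.16,0,0])

```text
t: 7.62
eef_pos: [606.5, 85.5, 126.3]
tcp_rot: [-3.141, 0.006, -2.975]
ft_force: [-0.2, -0.5, -0.2]
opening: 0.007
grip_force: 0.0
```

```bash
python3 - <<'E'
from h import *
s=state();e=s['eef_pos'];print(s['t'],e,s['ft_force'])
p,d=read_camera("scene");cv2.imwrite("pics/scene6.png",p);print(levers("scene",d))
E
```

```text
7.6167 [606.51753646  85.52828375 126.25516121] [-0.17262799 -0.49747945 -0.17139186]
(array([ 1. , -1.1]), {'A': (3.206, 144), 'B': (0.07, 186), 'D': (0.117, 212)})
```

```bash
cat >> h.py <<'E'
def top(n,p,d):
    "angle from lever top-face points: least-squares line through them, plus its offset from the axis"
    W=cloud(n,d);Z=W[...,2];o=levers(n,d)[0];r={}
    for k,az in NUT.items():
        ax=HC+o+75*np.array([np.cos(az),np.sin(az)]);v=W[...,:2]-ax;R=np.hypot(v[...,0],v[...,1])
        s=v[(R>20)&(R<49)&(Z>93)&(Z<101)]
        if len(s)<40: continue
        l=cv2.fitLine(s.astype(np.float32),cv2.DIST_HUBER,0,.01,.01).ravel();u=l[:2]*np.sign(l[:2]@s.mean(0))
        a=(az-np.arctan2(u[1],u[0])+1)%(2*np.pi)-1
        c=s.mean(0);b=(az-np.arctan2(c[1],c[0])+1)%(2*np.pi)-1
        r[k]=(round(float(a),3),round(float(b),3),len(s),np.percentile(R[(R>20)&(R<60)&(Z>85)&(Z<101)],99).round(),round(float(u[0]*c[1]-u[1]*c[0]),1))
    return r
E
python3 - <<'E'
from h import *
for n in("top","scene"): print(n,top(n,0,np.load(f"pics/{n}0.npy")))
p,d=read_camera("scene");print(top("scene",p,d))
cv2.imwrite("pics/crop6.png",cv2.resize(p[190:340,220:420],(800,600)))
E
```

```text
top {'A': (0.084, 0.104, 184, np.float64(49.0), -0.7), 'B': (0.058, 0.068, 211, np.float64(49.0), -0.3), 'C': (0.048, 0.034, 219, np.float64(48.0), 0.5), 'D': (0.147, 0.113, 209, np.float64(49.0), 1.2)}
scene {'A': (0.102, 0.11, 211, np.float64(47.0), -0.3), 'B': (0.043, 0.047, 183, np.float64(49.0), -0.2), 'C': (0.308, 0.014, 69, np.float64(52.0), 10.7), 'D': (0.118, 0.139, 199, np.float64(49.0), -0.7)}
{'A': (3.362, 3.209, 144, np.float64(51.0), 5.4), 'B': (0.033, 0.052, 167, np.float64(49.0), -0.7), 'D': (0.132, 0.137, 184, np.float64(49.0), -0.2)}
```

View pics/crop6.png

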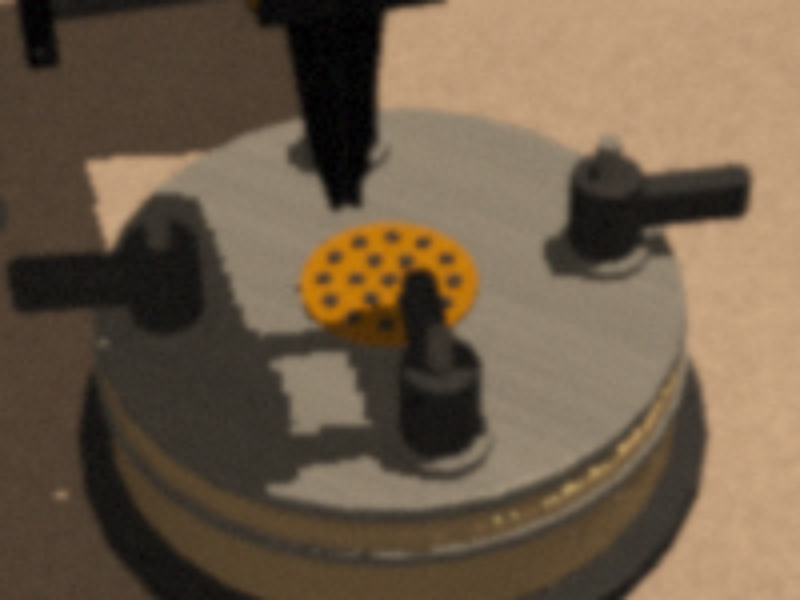

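The lever now points at the die. Its tip is at crop (420,275), and the stud hides the part near the hub. I'll measure with only the outer part of the lever.

```bash
python3 - <<'E'
from h import *
p,d=read_camera("scene");n="scene";W=cloud(n,d);o=levers(n,d)[0];az=TH
ax=HC+o+75*np.array([np.cos(az),np.sin(az)])
h=W[(W[...,2]>103)&(np.hypot(W[...,0]-ax[0],W[...,1]-ax[1])<20)];print("hub mean vs ax",h.mean(0),ax)
v=W[...,:2]-ax;R=np.hypot(v[...,0],v[...,1])
for lo in range(20,52,4):
    m=(R>lo)&(R<=lo+4)&(W[...,2]>88)&(W[...,2]<101);s=v[m]
    if len(s):
        t=np.pi-np.arctan2((rot(-az)@s.T)[1],-(rot(-az)@s.T)[0])*-1
        print(lo,len(s),t.min().round(3),t.mean().round(3),t.max().round(3),W[m][:,2].mean().round(1))
E
```

```text
hub mean vs ax [633.52182918 110.1018633  332.16061867] [634.44970278 114.307656  ]
20 11 2.952 3.061 3.174 99.0
24 21 3.004 3.194 3.432 98.7
28 24 3.024 3.205 3.425 98.1
32 19 3.077 3.223 3.345 99.3
36 32 3.067 3.199 3.382 97.8
40 16 3.111 3.233 3.351 99.1
44 25 3.096 3.202 3.353 97.5
48 14 3.115 3.225 3.327 98.8
```

```bash
sed -i 's/h=10\*abs(l\[0\])+5\*abs(l\[1\])/h=11*abs(l[0])+8*abs(l[1])/' h.py; python3 -c "
from h import *
s=state()['eef_pos'];print(s)
print(((finger('C',-.6)-s[:2])/400).round(3))
for k in 'CBD': plan(k)
for a,b in('CB','BD'): print(a,b,((finger(b,-.6)-finger(a,np.pi))/400).round(3))"
```

```text
[603.97130208  85.69676848 120.90988059]
[-0.326 -0.083]
C c1 [[-0.021, 0.011], [-0.039, 0.028], [-0.052, 0.048], [-0.06, 0.061], [-0.067, 0.077], [-0.069, 0.095], [-0.068, 0.115], [-0.061, 0.136]]
 c2 [[0.013, 0.02], [0.033, 0.037], [0.048, 0.048], [0.067, 0.056], [0.089, 0.059], [0.112, 0.056], [0.133, 0.048], [0.15, 0.036], [0.161, 0.024], [0.168, 0.014], [0.172, 0.008], [0.172, 0.008]]
 back off [-0.011, 0.03]
B c1 [[0.009, 0.02], [0.024, 0.038], [0.042, 0.052], [0.057, 0.062], [0.075, 0.069], [0.096, 0.071], [0.118, 0.068], [0.139, 0.06]]
 c2 [[0.02, -0.016], [0.036, -0.037], [0.046, -0.052], [0.053, -0.068], [0.056, -0.087], [0.055, -0.108], [0.049, -0.128], [0.039, -0.145], [0.028, -0.157], [0.019, -0.164], [0.013, -0.168], [0.013, -0.168]]
 back off [0.029, 0.012]
D c1 [[-0.009, -0.02], [-0.024, -0.038], [-0.042, -0.052], [-0.057, -0.062], [-0.075, -0.069], [-0.096, -0.071], [-0.118, -0.068], [-0.139, -0.06]]
 c2 [[-0.02, 0.016], [-0.036, 0.037], [-0.046, 0.052], [-0.053, 0.068], [-0.056, 0.087], [-0.055, 0.108], [-0.049, 0.128], [-0.039, 0.145], [-0.028, 0.157], [-0.019, 0.164], [-0.013, 0.168], [-0.013, 0.168]]
 back off [-0.029, -0.012]
C B [-0.023  0.196]
B D [ 0.102 -0.32 ]
```

>>> servo_tool(moves=[-0.326,-0.083,0.02,0,0,-0.326,-0.083,0.02,0,0,-0.326,-0.083,0.02,0,0,-0.326,-0.083,0.02,0,0,-0.326,-0.083,0.02,0,0,-0.326,-0.083,-0.08,0,0,-0.326,-0.083,-0.159,0,0,-0.326,-0.083,-0.159,0,0,-0.326,-0.083,-0.159,0,0])

```text
t: 8.52
eef_pos: [473.9, 53.0, 56.6]
tcp_rot: [3.141, -0.004, -2.974]
ft_force: [0.2, 0.8, 0.6]
opening: 0.005
grip_force: 0.0
```

>>> servo_tool(moves=[-0.021,0.011,0,0,0,-0.039,0.028,0,0,0,-0.052,0.048,0,0,0,-0.06,0.061,0,0,0,-0.067,0.077,0,0,0,-0.069,0.095,0,0,0,-0.068,0.115,0,0,0,-0.061,0.136,0,0,0])

```text
t: 9.18
eef_pos: [449.0, 107.6, 58.7]
tcp_rot: [-3.141, 0.0, -2.974]
ft_force: [-1.8, -6.0, 1.0]
opening: 0.004
grip_force: 2.8
```

>>> servo_tool(moves=[0.013,0.02,0,0,0,0.033,0.037,0,0,0,0.048,0.048,0,0,0,0.067,0.056,0,0,0,0.089,0.059,0,0,0,0.112,0.056,0,0,0,0.133,0.048,0,0,0,0.15,0.036,0,0,0,0.161,0.024,0,0,0,0.168,0.014,0,0,0,0.172,0.008,0,0,0,0.172,0.008,0,0,0])

```text
t: 10.18
eef_pos: [518.8, 110.0, 58.1]
tcp_rot: [3.142, 0.001, -2.975]
ft_force: [-1.5, 2.5, 4.4]
opening: 0.002
grip_force: 2.2
```

```bash
cat >> h.py <<'E'
def edges(n,d,k,lo=24,hi=48):
    "lever angle from side edges per radius bin (mid of extremes) of points near lever-top height"
    W=cloud(n,d);o=[1.1,-1.05] if n=="scene" else [-1.8,.9];az=NUT[k]
    v=(W[...,:2]-HC-o)@rot(az)-[75,0];R=np.hypot(v[...,0],v[...,1]);out=[]
    for r in range(lo,hi,4):
        m=(R>r)&(R<=r+4)&(W[...,2]>93)&(W[...,2]<102)
        if m.sum()<6: continue
        t=(np.arctan2(-v[m][:,1],v[m][:,0])+1)%(2*np.pi)-1
        out.append((r,int(m.sum()),*np.percentile(t,[3,97]).round(3).tolist(),round(float(t.mean()),3)))
    return out
E
python3 - <<'E'
from h import *
s=state();e=s['eef_pos'];print(s['t'],e,s['ft_force'],finger("C",np.pi))
p,d=read_camera("scene");np.save("pics/s7.npy",d);cv2.imwrite("pics/scene7.png",p)
for k in "AC":print(k,*edges("scene",d,k),sep="\n")
E
```

```text
10.1833 [518.77496514 109.98252702  58.10224936] [-1.45227442  2.54647133  4.41192868] [517.72539606 110.13319465]
A
(24, 16, 3.012, 3.404, 3.199)
(28, 25, 3.023, 3.418, 3.213)
(32, 20, 3.083, 3.357, 3.226)
(36, 23, 3.059, 3.377, 3.202)
(40, 18, 3.095, 3.347, 3.228)
(44, 25, 3.101, 3.349, 3.213)
C
(24, 16, 2.799, 3.242, 3.044)
(28, 19, 2.834, 3.2, 3.047)
(32, 19, 2.888, 3.199, 3.051)
(36, 17, 2.904, 3.179, 3.03)
(40, 17, 2.939, 3.16, 3.071)
(44, 35, 2.814, 3.121, 2.988)
```

>>> servo_tool(moves=[0,-0.003,0,0,0,0.001,-0.005,0,0,0,0.001,-0.005,0,0,0])

```text
t: 10.48
eef_pos: [519.0, 108.6, 58.0]
tcp_rot: [3.141, 0.001, -2.974]
ft_force: [-0.7, 3.9, 4.2]
opening: 0.005
grip_force: 2.8
```

```bash
python3 - <<'E'
from h import *
s=state();e=s['eef_pos'];print(s['t'],e,s['ft_force'],finger("C",np.pi))
p,d=read_camera("scene")
for k in "C":print(k,*edges("scene",d,k),sep="\n")
E
```

```text
10.4833 [519.01259035 108.55361844  58.01543942] [-0.72166829  3.8809622   4.2213058 ] [517.72539606 110.13319465]
C
(24, 15, 2.859, 3.268, 3.077)
(28, 19, 2.91, 3.231, 3.086)
(32, 11, 2.947, 3.194, 3.065)
(36, 18, 2.949, 3.213, 3.092)
(40, 19, 2.971, 3.194, 3.095)
(44, 40, 2.81, 3.14, 2.982)
```

>>> servo_tool(moves=[0,-0.003,0,0,0,0.001,-0.005,0,0,0,0.001,-0.005,0,0,0,-0.008,0.022,0,0,0,-0.011,0.026,0.08,0,0,-0.011,0.026,0.16,0,0,-0.011,0.026,0.16,0,0])

```text
t: 11.12
eef_pos: [515.9, 119.6, 126.1]
tcp_rot: [-3.141, 0.006, -2.974]
ft_force: [1.0, 0.8, 0.5]
opening: 0.004
grip_force: 0.0
```

```bash
python3 - <<'E'
from h import *
s=state();e=s['eef_pos'];print(s['t'],e,s['ft_force'])
print(((finger('B',-.6)-e[:2])/400).round(3))
p,d=read_camera("scene");cv2.imwrite("pics/scene8.png",p)
for k in "C":print(k,*edges("scene",d,k),sep="\n")
E
```

```text
11.1167 [515.91091869 119.60983098 126.1127797 ] [1.0228396  0.8079201  0.52321684]
[-0.018  0.172]
C
(24, 17, 2.921, 3.321, 3.128)
(28, 13, 2.937, 3.273, 3.112)
(32, 23, 2.96, 3.282, 3.129)
(36, 14, 3.006, 3.255, 3.147)
(40, 20, 2.993, 3.232, 3.112)
(44, 23, 3.026, 3.206, 3.126)
```

>>> servo_tool(moves=[-0.018,0.172,0,0,0,-0.018,0.172,0,0,0,-0.018,0.172,0,0,0,-0.018,0.172,-0.08,0,0,-0.018,0.172,-0.16,0,0,-0.018,0.172,-0.16,0,0,-0.018,0.172,-0.16,0,0])

```text
t: 11.75
eef_pos: [505.9, 187.3, 56.5]
tcp_rot: [-3.141, -0.005, -2.974]
ft_force: [-0.6, -0.8, -0.0]
opening: 0.005
grip_force: 0.0
```

>>> servo_tool(moves=[0.009,0.02,0,0,0,0.024,0.038,0,0,0,0.042,0.052,0,0,0,0.057,0.062,0,0,0,0.075,0.069,0,0,0,0.096,0.071,0,0,0,0.118,0.068,0,0,0,0.139,0.06,0,0,0])

```text
t: 12.42
eef_pos: [562.8, 212.4, 58.3]
tcp_rot: [3.141, -0.001, -2.974]
ft_force: [-4.4, 1.0, 2.0]
opening: 0.003
grip_force: 2.1
```

>>> servo_tool(moves=[0.02,-0.016,0,0,0,0.036,-0.037,0,0,0,0.046,-0.052,0,0,0,0.053,-0.068,0,0,0,0.056,-0.087,0,0,0,0.055,-0.108,0,0,0,0.049,-0.128,0,0,0,0.039,-0.145,0,0,0,0.028,-0.157,0,0,0,0.021,-0.164,0,0,0,0.016,-0.168,0,0,0,0.016,-0.168,0,0,0])

```text
t: 13.42
eef_pos: [569.7, 144.1, 58.2]
tcp_rot: [-3.141, 0.001, -2.975]
ft_force: [2.9, 1.4, 1.4]
opening: 0.001
grip_force: 1.4
```

```bash
python3 - <<'E'
from h import *
s=state();e=s['eef_pos'];print(s['t'],e,s['ft_force'],finger("B",np.pi))
p,d=read_camera("scene");cv2.imwrite("pics/scene9.png",p)
for k in "B":print(k,*edges("scene",d,k),sep="\n")
E
```

```text
13.4167 [569.71191537 144.12648896  58.20752614] [2.85276296 1.36452319 1.43534417] [569.59118276 145.27491018]
B
(40, 51, 2.378, 3.271, 2.78)
(44, 43, 2.468, 3.228, 2.852)
```

>>> servo_tool(moves=[0.026,0.01,0,0,0,0.028,0.012,0.08,0,0,0.028,0.1,0.16,0,0,0.028,0.15,0.16,0,0,0.028,0.15,0.16,0,0])

```text
t: 13.88
eef_pos: [580.9, 207.6, 123.8]
tcp_rot: [3.141, 0.003, -2.972]
ft_force: [0.3, -0.3, 0.1]
opening: 0.005
grip_force: 0.0
```

```bash
python3 - <<'E'
from h import *
s=state();e=s['eef_pos'];print(s['t'],e,s['ft_force'])
p,d=read_camera("scene");cv2.imwrite("pics/scene10.png",p)
for k in "BAC":print(k,*edges("scene",d,k),sep="\n")
E
```

```text
13.8833 [580.87834762 207.63839788 123.77561182] [ 0.28828036 -0.27810855  0.12811518]
B
(24, 26, 2.919, 3.319, 3.092)
(28, 23, 2.968, 3.351, 3.114)
(32, 26, 2.995, 3.278, 3.099)
(36, 24, 2.997, 3.264, 3.103)
(40, 24, 3.0, 3.255, 3.107)
(44, 25, 2.991, 3.243, 3.117)
A
(24, 19, 3.01, 3.4, 3.169)
(28, 22, 3.028, 3.395, 3.219)
(32, 19, 3.074, 3.395, 3.233)
(36, 27, 3.069, 3.352, 3.197)
(40, 19, 3.123, 3.332, 3.232)
(44, 21, 3.099, 3.349, 3.213)
C
(24, 16, 2.887, 3.321, 3.152)
(28, 18, 2.956, 3.28, 3.116)
(32, 15, 2.981, 3.283, 3.152)
(36, 19, 2.972, 3.256, 3.106)
(40, 17, 2.997, 3.231, 3.118)
(44, 23, 3.018, 3.216, 3.124)
```

B is at about 3.12, which is good. Next is D, straight across from B.

```bash
python3 -c "
from h import *
e=state()['eef_pos'];print(e,((finger('D',-.6)-e[:2])/400).round(3),((57.7-e[2])/400).round(3))"
```

```text
[580.18215705 205.94655982 122.38014176] [ 0.076 -0.471] -0.162
```

>>> servo_tool(moves=[0.076,-0.471,0,0,0,0.076,-0.471,0,0,0,0.076,-0.471,0,0,0,0.076,-0.471,0,0,0,0.076,-0.471,0,0,0,0.076,-0.471,0,0,0,0.076,-0.471,-0.08,0,0,0.076,-0.471,-0.162,0,0,0.076,-0.471,-0.162,0,0,0.076,-0.471,-0.162,0,0])

```text
t: 14.77
eef_pos: [609.5, 16.2, 55.8]
tcp_rot: [3.141, -0.004, -2.974]
ft_force: [0.8, 0.2, 0.8]
opening: 0.003
grip_force: 0.0
```

>>> servo_tool(moves=[-0.009,-0.02,0,0,0,-0.024,-0.038,0,0,0,-0.042,-0.052,0,0,0,-0.057,-0.062,0,0,0,-0.075,-0.069,0,0,0,-0.096,-0.071,0,0,0,-0.118,-0.068,0,0,0,-0.139,-0.06,0,0,0])

```text
t: 15.43
eef_pos: [556.0, -8.6, 58.1]
tcp_rot: [-3.14, 0.004, -2.975]
ft_force: [5.0, -0.3, -0.4]
opening: 0.003
grip_force: 2.2
```

>>> servo_tool(moves=[-0.02,0.016,0,0,0,-0.036,0.037,0,0,0,-0.046,0.052,0,0,0,-0.053,0.068,0,0,0,-0.056,0.087,0,0,0,-0.055,0.108,0,0,0,-0.049,0.128,0,0,0,-0.039,0.145,0,0,0,-0.028,0.157,0,0,0,-0.021,0.164,0,0,0,-0.016,0.168,0,0,0,-0.016,0.168,0,0,0])

```text
t: 16.43
eef_pos: [548.2, 59.3, 56.9]
tcp_rot: [3.141, -0.001, -2.974]
ft_force: [-3.8, -1.7, -0.5]
opening: 0.001
grip_force: 1.8
```

```bash
python3 - <<'E'
from h import *
s=state();e=s['eef_pos'];print(s['t'],e,s['ft_force'],finger("D",np.pi))
p,d=read_camera("scene")
for k in "D":print(k,*edges("scene",d,k),sep="\n")
E
```

```text
16.4333 [548.16830764  59.30748867  56.94273856] [-3.79366666 -1.74911434 -0.47601338] [549.40881724  60.72508982]
D
(24, 22, 2.853, 3.298, 3.106)
(28, 30, 2.87, 3.274, 3.078)
(32, 31, 2.873, 3.276, 3.065)
(36, 38, 2.877, 3.249, 3.049)
(40, 30, 2.937, 3.247, 3.076)
(44, 21, 2.993, 3.25, 3.132)
```

>>> servo_tool(moves=[0.002,0,0,0,0,0.004,0,0,0,0,0.004,0,0,0,0,-0.024,-0.012,0,0,0,-0.025,-0.012,0.1,0,0,-0.025,-0.012,0.18,0,0,-0.025,-0.6,0.18,0,0,-0.025,-0.6,0.18,0,0,-0.025,-0.8,0.18,0,0,-0.025,-0.8,0.18,0,0,-0.025,-0.8,0.18,0,0,-0.025,-0.8,0.18,0,0])

```text
t: 17.48
eef_pos: [539.4, -198.0, 129.7]
tcp_rot: [-3.14, 0.003, -2.974]
ft_force: [0.8, -0.0, -0.0]
opening: 0.006
grip_force: 0.0
```

```bash
python3 - <<'E'
from h import *
s=state();e=s['eef_pos'];print(s['t'],e,s['ft_force'])
for n in("scene","top"):
    p,d=read_camera(n);cv2.imwrite(f"pics/{n}11.png",p)
    for k in "ABCD":
        q=np.array(edges(n,d,k,28));print(n,k,len(q), q[:,4].round(3).tolist() if len(q) else 0,"mid",q[:,2:4].mean().round(3) if len(q) else 0)
E
```

```text
17.4833 [ 539.41613259 -197.96633987  129.69541959] [ 0.82657203 -0.01435122 -0.02388771]
scene A 5 [3.228, 3.229, 3.207, 3.21, 3.222] mid 3.223
scene B 5 [3.136, 3.106, 3.107, 3.105, 3.109] mid 3.14
scene C 5 [3.159, 3.119, 3.138, 3.113, 3.12] mid 3.119
scene D 5 [3.158, 3.181, 3.16, 3.179, 3.151] mid 3.154
top A 5 [3.204, 3.234, 3.215, 3.227, 3.22] mid 3.217
top B 5 [3.093, 3.084, 3.085, 3.09, 3.089] mid 3.087
top C 5 [3.119, 3.12, 3.135, 3.124, 3.122] mid 3.122
top D 5 [3.224, 3.21, 3.212, 3.214, 3.206] mid 3.218
```

View pics/top11.png

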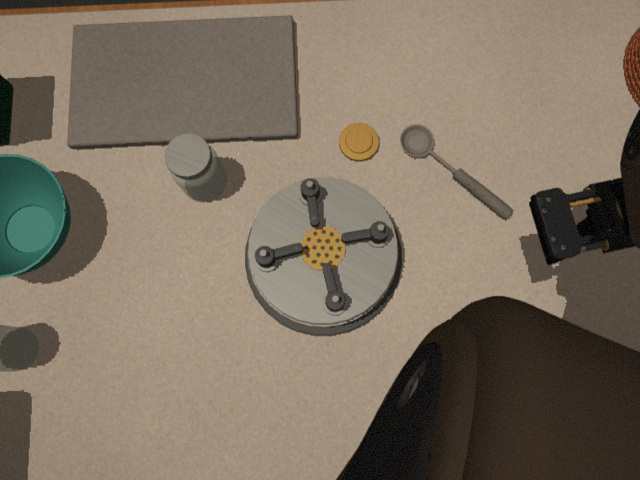

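All four levers point at the die at (323,248), and the jar at (190,160) hasn't moved. The arm is clear of everything.

```bash
python3 -c "
from cell import *
print(job_done())"
```

```text
the job is handed in; nothing more can be done
None
```

All four lever nuts are turned half a turn clockwise in crosswise order and measure within about 0.08 rad of pointing at the middle of the plate; the jar was not moved, and the job was handed in at about 17.6 s of the 54 s allowed.

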